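# Unload the ultrasonic cleaner into the drying drawer

## Task

The heat sinks in the ultrasonic cleaner are clean: lift the lid off by its knob and lay it flat on the bench, then stand every heat sink (two to four) gently upright, fins up, on the floor of the dryer's open drawer. Push the drawer gently all the way home until it clicks into its catch, press the green start button on the dryer, and finish with the lid back on the cleaner, squarely covering its mouth. Leave everything else on the bench as it is.

Things in the scene. Friction and masses are not known exactly. Their poses are not given: they have to be found in the camera images.
- cleaner: Ultrasonic cleaner, fixed, white and steel, 316 x 186 x 165 mm (x, y, z), blue control panel on its -x end. Origin: centre of its underside, on the bench. Its drained tank opens upward, 280 x 150 mm; in it hangs a fixed wire basket 260 (x) x 134 mm (y) inside, floor 110 mm above the bench (55 mm below the rim), sides ending 10 mm below the rim.
- cleaner_rim (a point): Centre of the cleaner's mouth, at rim height (165 mm above the bench), axes as the cleaner's. The steel rim is 18 mm wide all round.
- lid: Loose flat stainless lid, 304 x 174 x 6 mm (x, y, z), 0.45 kg, origin centre of underside. It just rests on the cleaner's rim (no lip below); right when its origin is at point cleaner_rim, its x along the cleaner's x (either way). A black bar knob, 56 mm along x, 20 mm wide along y, stands on its middle on a thinner neck; the bar spans 18 to 40 mm above the underside.
- lid_knob (a point): Middle of the lid's knob bar, 29 mm above the lid's underside.
- dryer: Warm-air dryer, fixed white steel box with one blue-fronted drawer, 304 mm wide (y), 250 mm deep (x), 152 mm high. Origin on the bench, 100 mm in front (-x) of its closed front face: the box spans x = 100 to 350 mm in its frame. The drawer slides out to -x. Contents must stay lower than 50 mm above the drawer's floor to pass under the box's top.
- drawer (a joint): How far the drawer is out (m): 0 = fully home at its stop, 0.18 = fully out; starts 0.14 to 0.165. Slides with 1 N friction, stays where left. A ball catch resists with about 8 N from 12 to 5 mm before home, then draws it home and holds it. Front panel 284 mm wide, 14 mm thick, 80 to 142 mm above the bench.
- drawer_floor (a point): Centre of the drawer's inner floor, 87 mm above the bench, moves with the drawer; axes as the dryer's. Inside, the drawer is 195 mm (x) by 260 mm (y), walls 35 mm high. With the drawer out by d, the floor from x = -0.095 to x = d - 0.095 in this frame is open above.
- drawer_handle (a point): Middle of the drawer's steel bar handle: a bar of about 5 mm radius, 120 mm long along y, 35 mm in front (-x) of the front panel, 111 mm above the bench; moves with the drawer.
- start (a joint): Travel of the dryer's green start button (m): 0 up, 0.006 fully pressed (5 N); springs back.
- start_top (a point): Top of the green start button, 26 mm across, on the dryer's top just behind its front edge; it is pressed downward.
- sink1: Black anodised finned heat sink, 80 x 30 x 40 mm (x, y, z), 0.13 kg, fins up and running along x, its outer flanks flat. Origin: centre of its base. Two to four of them stand in the cleaner's basket, about 58 mm apart along the basket's long way, their x across the basket; absent ones read None.
- sink2: Black anodised finned heat sink, 80 x 30 x 40 mm (x, y, z), 0.13 kg, fins up and running along x, its outer flanks flat. Origin: centre of its base. Two to four of them stand in the cleaner's basket, about 58 mm apart along the basket's long way, their x across the basket; absent ones read None.
- sink3: Black anodised finned heat sink, 80 x 30 x 40 mm (x, y, z), 0.13 kg, fins up and running along x, its outer flanks flat. Origin: centre of its base. Two to four of them stand in the cleaner's basket, about 58 mm apart along the basket's long way, their x across the basket; absent ones read None.
- sink4: Black anodised finned heat sink, 80 x 30 x 40 mm (x, y, z), 0.13 kg, fins up and running along x, its outer flanks flat. Origin: centre of its base. Two to four of them stand in the cleaner's basket, about 58 mm apart along the basket's long way, their x across the basket; absent ones read None.
- tape: Bystander, not to be disturbed. Roll of black tape, 96 mm across and 19 mm high, lying on the dryer's top behind the start button; origin centre of underside. (Tools lying beyond 0.8 m from the robot are not listed.)
- transformer: Bystander, not to be disturbed. Small transformer, 62 x 72 x 50 mm, on the bench; origin centre of underside. (Tools lying beyond 0.8 m from the robot are not listed.)
- spray: Bystander, not to be disturbed. Spray can, 52 mm across, 170 mm high, white and orange, upright on the bench; origin centre of underside. (Tools lying beyond 0.8 m from the robot are not listed.)
- solder: Bystander, not to be disturbed. Spool of solder, 64 mm across, 50 mm high, on the bench; origin centre of underside. (Tools lying beyond 0.8 m from the robot are not listed.)

How it is judged:
By the outcome, as a careful person would: the job done as asked, in the order asked, and still so for the second after the job is handed in, with the robot touching nothing.
Of sink1, sink2, sink3, sink4 only 2 to 4 are there at a start; the rules pass over those that are not, and their reading is None.
At some moment in a run one of lid may be knocked a few centimetres aside while the robot is not near it.
It also fails if it takes over 210 s, if anything falls off the work surface, if the arm or the gripper's body presses on something with over 40 N, if the wrist force passes 120 N, or if a joint passes its speed limit or range.

## Robot

A 7-joint arm with a two-finger parallel gripper is mounted at the origin on the work surface. World frame = base frame: x ahead of the robot, y to its left, z up, the work surface at z = 0. Lengths are in m, angles in rad, forces in N, time in s.
With the tool pointing down it reaches from about 0.35 to 0.775 m from the base axis. Payload 3.1 kg.
Tool frame: the origin (TCP) lies on the centre line of the jaws, within the pads' length; the fingertips stand 8 mm ahead of it and the grasp point (between the pads) lies 11 mm behind it; z points along the fingers, y is the line along which they close (so a half turn about z gives the same grasp; the last joint's range is limited). The gripper opens to 85 mm and grips with 20 to 120 N. Pads are 22 mm wide; open, the fingers measure 114 mm over their backs; the gripper's body (76 mm by 85 mm) begins 54 mm behind the grasp point. The pads swing forward as they close: fully open they stand 13 mm farther back than shut.
Start: joints at [-1.379, 0.311, 0.014, 1.512, -0.004, 1.319, -0.027], TCP at [0.127, 0.535, 0.239] pointing down, gripper open.
Joint ranges: [-2.7, 2.7], [-0.3, 1.91], [-1.27, 1.3], [0.12, 2.57], [-1.44, 4.58], [0.2, 2.03], [-3.05, 3.05]. Speed limits (rad/s): [2.79, 2.79, 3.14, 3.14, 3.14, 3.14, 3.14].

## Interface

Orientations are given as a unit quaternion [w, x, y, z].
In Python, from station import sensors, capture, camera_info, order gives the robot as it stands.
- The arm moves only by the shell command python3 -m pendant 'ROWS'. ROWS is text: rows parted by semicolons, each of 7 numbers parted by spaces: the opening, from -1 (shut) to 1 (fully open), then the shift along the world's x, y, z as a fraction of full scale, then the turn, a rotation vector about the world's x, y, z as a fraction of full scale. A call has 1 to 5 rows; each row shifts and turns the commanded pose from where the row before left it; what a row does not reach is not made up. Full scale, the value 1, is 120 mm for a shift and 360 degrees for a turn. A row lasts 1/10 s, in which the tool goes at most 50 mm and 8.59 degrees, less where a joint would pass 70% of its speed; a pose out of reach is approached as far as the arm can. A call with a number of a shift or a turn outside -1 to 1 is refused whole. A call with a gripper value outside its range is refused whole. The fingers move at their own pace and stop on an object; the grip force is fixed at half the most. Time passes only in rows, so rows that do not move let the fingers close. It gives the time, the measured TCP pose, the force, the opening and the grip force at its end, in the units of the state.
- sensors.read_state(): the state, without advancing time (a new reading comes with each control period).
- capture(name): name is "side" or "top"; returns the picture (480x640x3 uint8, blue, green, red); there is no depth.
- camera_info(name): a dict with "fx", "fy", "cx", "cy" (pixels), "k1" (the pictures are not rectified: a ray, as slopes to the right and down, at radius r is drawn at 1 + k1 r^2 times it, then the intrinsics apply), "extrinsics" (4x4, takes a point from camera to world coordinates). Camera axes: x right, y down, z forward; pixel columns grow to the right and rows downward; lengths in m; the calibration is good to about 2 mm. A picture is of the moment at which its call begins. camera_info takes no time and is no camera call.
- order.finish_job(): hands the job in; it is judged then, once.
The state is a dict: "time": time; "joint_pos": joint angles; "joint_velocities": joint speeds; "joint_torque": joint torques, N m; "tool_pos": TCP position; "eef_rot": TCP orientation; "ft_force": force on the tool from outside, world axes, zero at the start; "ft_torque": the same for the moment, N m; "gripper_width": finger opening in m; "grasp_force": force on a finger pad.
Only numpy, scipy, OpenCV 4.12 (cv2) and the standard library are available. Lean on these libraries where they do the work, as an engineer would, in place of code of your own. Each camera call takes 0.05 s, during which the arm holds its last target. There are 200 camera calls.

## Working session

There is one attempt and no reset: what is moved stays moved. The work goes in short steps, Python scripts to look and compute and a shell command to move; the robot and the scene stay as the last step left them, time stands still between calls to the robot, and variables do not carry over. Pictures are saved under pics/ and viewed, at most 14 in all, crops included, and the job is handed in when it is done.

```bash
mkdir -p pics; cat > h.py <<'E'
import numpy as np, cv2
from station import sensors, capture, camera_info, order
def ray(name,u,v):
    c=camera_info(name);d=np.array([(u-c['cx'])/c['fx'],(v-c['cy'])/c['fy']]);s=d.copy()
    for _ in range(20): s=d/(1+c['k1']*(s@s))
    E=np.array(c['extrinsics']);return E[:3,3],E[:3,:3]@np.array([s[0],s[1],1])
def onz(name,u,v,z):
    o,d=ray(name,u,v);return o+d*(z-o[2])/d[2]
def proj(name,p):
    c=camera_info(name);E=np.array(c['extrinsics']);q=E[:3,:3].T@(np.array(p)-E[:3,3]);s=q[:2]/q[2];s=s*(1+c['k1']*(s@s))
    return s[0]*c['fx']+c['cx'],s[1]*c['fy']+c['cy']
def tri(a,b):
    (o1,d1),(o2,d2)=ray(*a),ray(*b)
    t=np.linalg.lstsq(np.array([d1,-d2]).T,o2-o1,rcond=None)[0];return (o1+d1*t[0]+o2+d2*t[1])/2
def snap(name,f):
    im=capture(name);cv2.imwrite('pics/'+f,im);return im
E
python3 - <<'E'
from h import *
snap('top','t0.png');snap('side','s0.png')
for n in('top','side'):print(camera_info(n))
print(sensors.read_state())
E
```

```text
{'fx': 548.5462372911517, 'fy': 548.5462372911517, 'cx': 320.74307750654964, 'cy': 240.90916485976507, 'k1': 0.04476054878621524, 'extrinsics': array([[ 0.02435049, -0.98105488,  0.19219359,  0.38831311],
       [-0.99965352, -0.02197298,  0.01449241, -0.01576657],
       [-0.00999478, -0.1924799 , -0.98125002,  1.09281576],
       [ 0.        ,  0.        ,  0.        ,  1.        ]])}
{'fx': 506.4958526174337, 'fy': 506.4958526174337, 'cx': 326.0298110018565, 'cy': 244.28732869162002, 'k1': -0.06914484807513648, 'extrinsics': array([[ 0.94308934, -0.24867598,  0.22077762,  0.33348057],
       [-0.33227077, -0.73136511,  0.59556798, -0.66149436],
       [ 0.0133656 , -0.63503176, -0.77237039,  0.98638614],
       [ 0.        ,  0.        ,  0.        ,  1.        ]])}
{'time': 0.1, 'joint_pos': array([-1.37867164,  0.31164631,  0.01398531,  1.51287635, -0.0044242 ,
        1.31919982, -0.02720417]), 'joint_velocities': array([ 0.00127291, -0.00229512,  0.00011962, -0.00523408, -0.00093408,
        0.00168471,  0.00158814]), 'joint_torque': array([ 5.53880091e-04, -3.80855834e+01,  1.46745541e-01, -2.31241983e+01,
        1.23869441e-02,  8.13875551e-03, -1.09578889e-05]), 'tool_pos': array([0.12726318, 0.53442915, 0.23833754]), 'eef_rot': array([-9.12192768e-05,  1.16609523e-01,  9.93177284e-01, -1.04548219e-03]), 'ft_force': array([-0.16791731,  0.37239885,  0.01714481]), 'ft_torque': array([0.00360513, 0.04236103, 0.02428368]), 'grasp_force': 0.0, 'gripper_width': 0.08526888350814688}
```

View pics/t0.png

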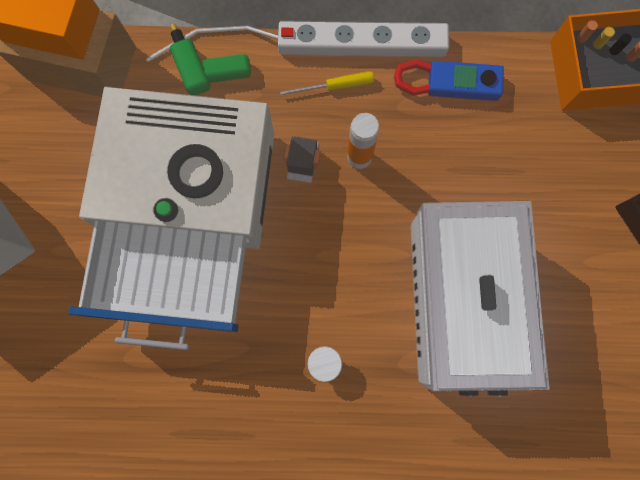

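View pics/s0.png

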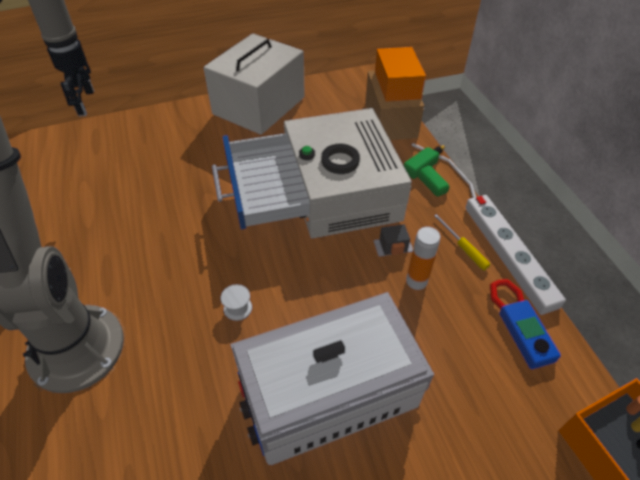

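The top view shows the lid on the cleaner with its knob at about (488,293). The drawer is open with its front at about (153,320), the start button is at (165,209) and the solder spool is at (324,364). The side view agrees: knob (329,351), button (307,153). I'll measure these more finely.

```bash
python3 - <<'E'
from h import *
t=cv2.imread('pics/t0.png');s=cv2.imread('pics/s0.png')
a=cv2.resize(t[190:400,400:560],None,fx=2.8,fy=2.8,interpolation=cv2.INTER_CUBIC)
b=cv2.resize(t[190:370,60:180+70],None,fx=1.8,fy=1.8,interpolation=cv2.INTER_CUBIC)
o=np.zeros((590,800,3),np.uint8);o[:588,:448]=a;o[:324,450:450+342]=b
cv2.imwrite('pics/c1.png',o)
def blob(im,m,box):
    x0,y0,x1,y1=box;mm=np.zeros(m.shape,np.uint8);mm[y0:y1,x0:x1]=m[y0:y1,x0:x1]
    n,l,st,c=cv2.connectedComponentsWithStats(mm);i=1+np.argmax(st[1:,4]);cn=cv2.findContours((l==i).astype(np.uint8),0,1)[0][0]
    return c[i],st[i],cv2.minAreaRect(cn)
dark=lambda im:(im.max(2)<60).astype(np.uint8)
kt=blob(t,dark(t),(470,260,510,320));ks=blob(s,dark(s),(300,330,355,370))
print('knob',kt,ks);print(tri(('top',*kt[0]),('side',*ks[0])),onz('top',*kt[0],.2),onz('side',*ks[0],.2))
g=lambda im:((im[...,1].astype(int)>im[...,2]+40)&(im[...,1].astype(int)>im[...,0]+20)).astype(np.uint8)
gt=blob(t,g(t),(145,190,185,225));gs=blob(s,g(s),(290,140,325,165))
print('btn',gt[:2],gs[:2],tri(('top',*gt[0]),('side',*gs[0])))
bl=lambda im:((im[...,0].astype(int)>im[...,2]+60)).astype(np.uint8)
bt=blob(t,bl(t),(50,290,260,340));print('front',bt,[onz('top',*p,.142) for p in cv2.boxPoints(bt[2])])
E
```

```text
Traceback (most recent call last):
ValueError: attempt to get argmax of an empty sequence
```

View pics/c1.png

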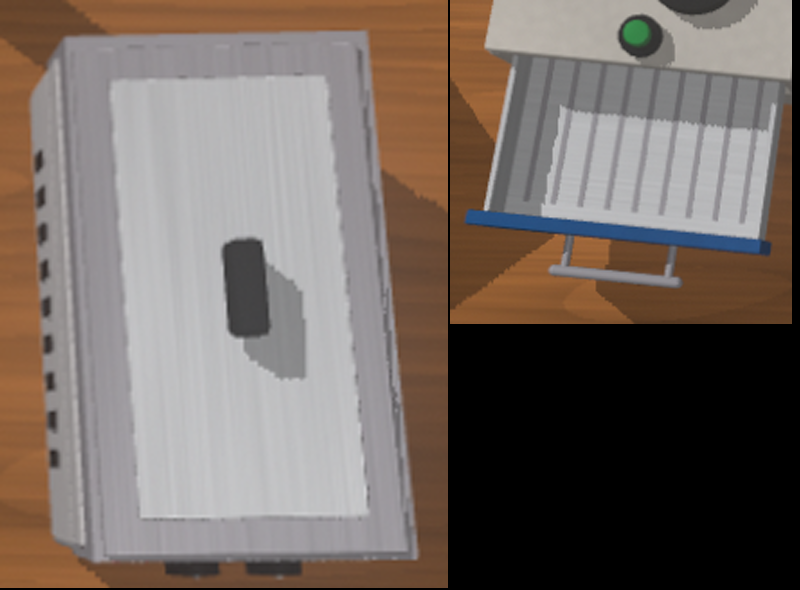

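The crop shows the lid sitting nearly square on the rim, with the knob turned slightly. The drawer is yawed a few degrees and its handle sits in front. The knob threshold was too strict, so I'll loosen it.

```bash
cat >> h.py <<'E'
def blob(m,box):
    x0,y0,x1,y1=box;mm=np.zeros(m.shape,np.uint8);mm[y0:y1,x0:x1]=m[y0:y1,x0:x1]
    n,l,st,c=cv2.connectedComponentsWithStats(mm);i=1+np.argmax(st[1:,4]);cn=cv2.findContours((l==i).astype(np.uint8),0,1)[0][0]
    return c[i],st[i],cv2.minAreaRect(cn)
dark=lambda im,v=80:(im.max(2)<v).astype(np.uint8)
green=lambda im:((im[...,1].astype(int)>im[...,2]+30)&(im[...,1].astype(int)>im[...,0]+20)).astype(np.uint8)
blue=lambda im:((im[...,0].astype(int)>im[...,2]+50)).astype(np.uint8)
E
python3 - <<'E'
from h import *
np.set_printoptions(precision=4,suppress=True)
t=cv2.imread('pics/t0.png');s=cv2.imread('pics/s0.png')
kt=blob(dark(t),(470,260,510,320));ks=blob(dark(s),(300,335,355,370))
print('knob',kt,ks);print(tri(('top',*kt[0]),('side',*ks[0])),onz('top',*kt[0],.2),onz('side',*ks[0],.2))
bp=[onz('top',*p,.205)[:2] for p in cv2.boxPoints(kt[2])];print(bp)
gt=blob(green(t),(145,190,185,225));gs=blob(green(s),(290,140,325,165))
print('btn',gt[:2],gs[:2],tri(('top',*gt[0]),('side',*gs[0])))
bt=blob(blue(t),(50,290,260,340));print('front',[onz('top',*p,.142) for p in cv2.boxPoints(bt[2])])
C=lambda u,v:(400+u/2.8,190+v/2.8)
for n,p in dict(ctl=(65,37),ctr=(367,32),cbl=(92,560),cbr=(415,557)).items():print('cleaner',n,onz('top',*C(*p),.167)[:2])
for n,p in dict(tl=(110,82),tr=(328,76),bl=(140,517),br=(368,515)).items():print('bright',n,onz('top',*C(*p),.171)[:2])
D=lambda u,v:(60+(u-450)/1.8,190+v/1.8)
for n,p,z in [('handleL',(552,269),.116),('handleR',(680,283),.116),('frontL',(468,212),.142),('frontR',(769,243),.142),('boxL',(486,49),.152),('wallRtop',(776,104),.122),('wallLtop',(517,57),.122),('wallLbot',(488,210),.122)]:print(n,D(*p),onz('top',*D(*p),z)[:2])
print('boxR',onz('top',247,234,.152)[:2],'boxbackL',onz('top',106,88,.152),'backR',onz('top',274,104,.152))
print('solder',onz('top',324,364,.05),'spray',onz('top',364,125,.17),'transf',onz('top',302,147,.05))
print([proj('side',onz('top',324,364,.05))])
E
```

```text
knob (array([487.482 , 292.5223]), array([480, 276,  16,  34, 471], dtype=int32), ((487.4617004394531, 292.5028991699219), (33.59306716918945, 14.188854217529297), 85.60128784179688)) (array([328.5821, 351.8308]), array([314, 341,  30,  22, 402], dtype=int32), ((329.0401306152344, 351.9853515625), (14.18233585357666, 31.013181686401367), 70.01689147949219))
[ 0.4851 -0.277   0.1899] [ 0.4842 -0.2741  0.2   ] [ 0.483  -0.2819  0.2   ]
[array([ 0.5096, -0.2602]), array([ 0.5119, -0.2829]), array([ 0.4582, -0.2849]), array([ 0.4558, -0.2625])]
btn (array([163.0405, 207.7052]), array([156, 201,  15,  15, 173], dtype=int32)) (array([306.4627, 149.4478]), array([302, 146,  10,   8,  67], dtype=int32)) [0.6227 0.2736 0.1667]
front [array([0.4379, 0.4271, 0.142 ]), array([0.4514, 0.4273, 0.142 ]), array([0.4278, 0.1464, 0.142 ]), array([0.4144, 0.1471, 0.142 ])]
cleaner ctl [ 0.6403 -0.1784]
cleaner ctr [ 0.6472 -0.3634]
cleaner cbl [ 0.3274 -0.1899]
cleaner cbr [ 0.335  -0.3743]
bright tl [ 0.6113 -0.2049]
bright tr [ 0.6178 -0.3371]
bright bl [ 0.3525 -0.2173]
bright br [ 0.3577 -0.3476]
handleL (116.66666666666666, 339.44444444444446) [0.3963 0.3508]
handleR (187.77777777777777, 347.22222222222223) [0.3854 0.2261]
frontL (70.0, 307.77777777777777) [0.448  0.4258]
frontR (237.22222222222223, 325.0) [0.4245 0.1378]
boxL (80.0, 217.22222222222223) [0.6055 0.4217]
wallRtop (241.11111111111111, 247.77777777777777) [0.5627 0.1416]
wallLtop (97.22222222222223, 221.66666666666666) [0.6049 0.404 ]
wallLbot (81.11111111111111, 306.66666666666663) [0.4515 0.416 ]
boxR [0.582  0.1277] boxbackL [0.8499 0.3995 0.152 ] backR [0.8264 0.09   0.152 ]
solder [ 0.3605 -0.0121  0.05  ] spray [ 0.7813 -0.0741  0.17  ] transf [0.7833 0.0418 0.05  ]
[(np.float64(234.25680646262816), np.float64(295.38870200965073))]
```

Worked out from the measurements:

| Item | Position (x, y) | Yaw |
|---|---|---|
| Cleaner mouth centre | about (0.487, -0.276) | about 2.2° |
| Knob | about (0.484, -0.275) | about 2.4° |
| Dryer | – | about -4.7° |

Next I'll move above the knob.

```bash
python3 -m pendant '1 .22 -.28 .05 0 0 .0044;1 .22 -.28 .05 0 0 .0044;1 .22 -.28 .05 0 0 .0044;1 .22 -.28 .05 0 0 .0044;1 .22 -.28 .05 0 0 .0044'
python3 -m pendant '1 .22 -.28 .0 0 0 .0044;1 .22 -.28 .0 0 0 .0044;1 .22 -.28 .0 0 0 .0044;1 .22 -.28 .0 0 0 .0044;1 .22 -.28 .0 0 0 .0044'
python3 -m pendant '1 .07 -.39 0 0 0 0;1 .07 -.39 0 0 0 0;1 .07 -.39 0 0 0 0;1 .07 -.39 0 0 0 0;1 .07 -.39 0 0 0 0'
python3 -m pendant '1 .07 -.39 0 0 0 0;1 .07 -.39 0 0 0 0;1 .07 -.39 0 0 0 0;1 .07 -.39 0 0 0 0;1 0 0 0 0 0 0'
cat >> h.py <<'E'
def st():
    s=sensors.read_state();from math import degrees,atan2
    w,x,y,z=s['eef_rot'];Y=np.array([2*(x*y-w*z),1-2*(x*x+z*z),2*(y*z+w*x)])
    Z=np.array([2*(x*z+w*y),2*(y*z-w*x),1-2*(x*x+y*y)])
    print('t%.1f'%s['time'],'pos',np.round(s['tool_pos'],4),'ydir %.2f'%degrees(atan2(Y[1],Y[0])),'z',np.round(Z,3),'w %.4f'%s['gripper_width'],'F',np.round(s['ft_force'],1),'g %.0f'%s['grasp_force'],'q7 %.2f'%s['joint_pos'][6]);return s
E
python3 -c "
from h import *
st()"
```

```text
time: 0.6
tool_pos: [0.2601, 0.3652, 0.2691]
eef_rot: [-0.0, 0.047, 0.999, -0.0]
ft_force: [1.3, -0.1, -0.7]
gripper_width: 0.0851
grasp_force: 0.0
time: 1.1
tool_pos: [0.3919, 0.1974, 0.2691]
eef_rot: [-0.0, -0.022, 1.0, 0.0]
ft_force: [0.2, 0.0, 0.3]
gripper_width: 0.0853
grasp_force: 0.0
time: 1.6
tool_pos: [0.433, -0.0367, 0.2691]
eef_rot: [-0.0, -0.022, 1.0, 0.0]
ft_force: [1.5, 0.0, -0.5]
gripper_width: 0.0856
grasp_force: 0.0
time: 2.1
tool_pos: [0.4648, -0.2308, 0.2689]
eef_rot: [-0.001, -0.015, 1.0, -0.004]
ft_force: [-1.4, -0.3, 0.3]
gripper_width: 0.0856
grasp_force: 0.0
t2.1 pos [ 0.4648 -0.2308  0.2689] ydir 91.69 z [-0.002 -0.007 -1.   ] w 0.0856 F [-1.4 -0.3  0.3] g 0 q7 2.21
```

```bash

python3 -m pendant '1 .164 -.375 0 0 0 .002;1 0 0 -.2 0 0 0;1 0 0 -.2 0 0 0;1 0 0 -.2 0 0 0;1 0 0 -.083 0 0 0'
python3 -c "
from h import *
st();cv2.imwrite('pics/c2.png',np.hstack([cv2.resize(capture('top')[190:390,380:580],(400,400)),cv2.resize(capture('side')[260:460,220:420],(400,400))]))"
```

```text
time: 2.6
tool_pos: [0.4852, -0.2654, 0.1844]
eef_rot: [-0.002, -0.028, 1.0, 0.002]
ft_force: [-0.9, 0.3, 0.4]
gripper_width: 0.0851
grasp_force: 0.0
t2.6 pos [ 0.4852 -0.2654  0.1844] ydir 93.18 z [-0.005  0.003 -1.   ] w 0.0851 F [-0.9  0.3  0.4] g 0 q7 2.36
```

View pics/c2.png

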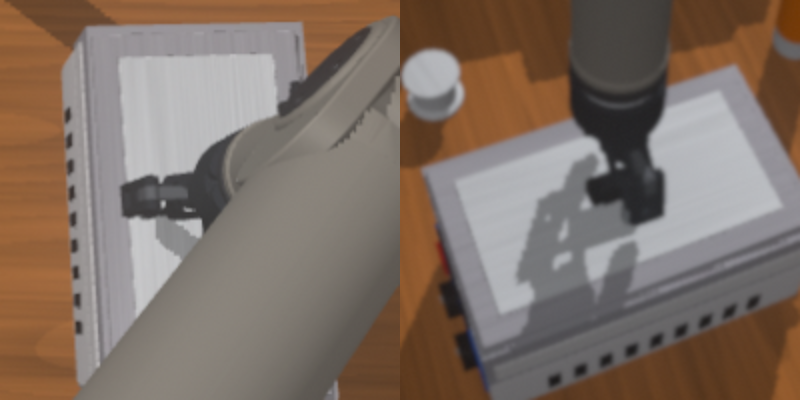

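The fingers straddle the knob, but the TCP came up 10 mm short in y. I'll correct that and grip.

```bash

python3 -m pendant '1 0 -.09 .02 0 0 -.002;1 0 0 0 0 0 0;-1 0 0 0 0 0 0;-1 0 0 0 0 0 0;-1 0 0 0 0 0 0'
python3 -m pendant '-1 0 0 0 0 0 0;-1 0 0 0 0 0 0;-1 0 0 0 0 0 0;-1 0 0 0 0 0 0;-1 0 0 0 0 0 0'
python3 -c "
from h import *
st()"
```

```text
time: 3.2
tool_pos: [0.4869, -0.2778, 0.1901]
eef_rot: [0.0, -0.022, 1.0, 0.0]
ft_force: [0.5, 0.3, -0.6]
gripper_width: 0.0442
grasp_force: 0.0
time: 3.7
tool_pos: [0.4869, -0.2776, 0.19]
eef_rot: [0.0, -0.022, 1.0, 0.0]
ft_force: [-0.4, 2.1, 3.6]
gripper_width: 0.0189
grasp_force: 63.2
t3.7 pos [ 0.4869 -0.2776  0.19  ] ydir 92.47 z [ 0.     0.001 -1.   ] w 0.0189 F [-0.4  2.1  3.6] g 63 q7 2.37
```

```bash

python3 -m pendant '-1 0 0 .1 0 0 0;-1 0 0 .1 0 0 0;-1 0 0 .1 0 0 0;-1 0 0 .1 0 0 0;-1 0 0 .1 0 0 0'
python3 -m pendant '-1 .078 .268 0 0 0 0;-1 .078 .268 0 0 0 0;-1 .078 .268 0 0 0 0;-1 .078 .268 0 0 0 0;-1 0 0 0 0 0 0'
python3 -m pendant '-1 .078 .268 0 0 0 0;-1 .078 .268 0 0 0 0;-1 .078 .268 0 0 0 0;-1 .078 .268 0 0 0 0;-1 0 0 0 0 0 0'
python3 -c "
from h import *
st();cv2.imwrite('pics/c3.png',capture('top'))"
```

```text
time: 4.2
tool_pos: [0.4867, -0.2781, 0.251]
eef_rot: [0.0, -0.021, 1.0, -0.0]
ft_force: [0.2, 0.6, -5.0]
gripper_width: 0.0189
grasp_force: 62.0
time: 4.7
tool_pos: [0.5269, -0.1409, 0.2497]
eef_rot: [0.001, -0.027, 1.0, 0.003]
ft_force: [0.6, 1.4, -4.9]
gripper_width: 0.0185
grasp_force: 62.1
time: 5.2
tool_pos: [0.5633, -0.012, 0.2496]
eef_rot: [0.0, -0.027, 1.0, 0.003]
ft_force: [0.6, 0.9, -6.0]
gripper_width: 0.0187
grasp_force: 62.1
t5.2 pos [ 0.5633 -0.012   0.2496] ydir 93.13 z [ 0.001  0.006 -1.   ] w 0.0187 F [ 0.6  0.9 -6. ] g 62 q7 1.83
```

View pics/c3.png

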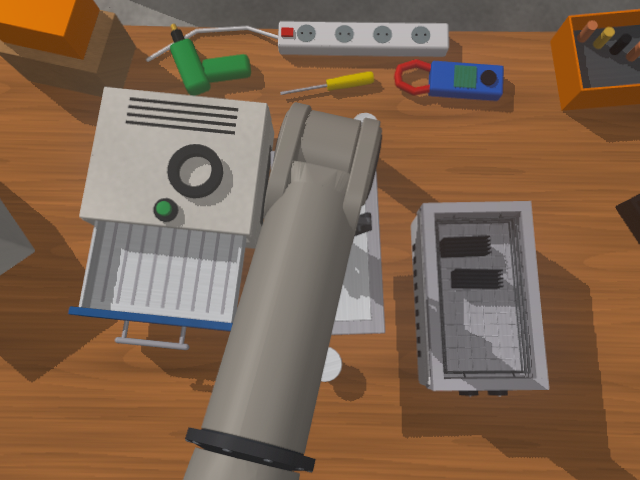

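The lid is off, and two sinks stand in the basket at about (466,246) and (477,279); the rest of it is empty. I'll lower the lid now.

```bash

python3 -m pendant '-1 0 -.04 -.2 0 0 0;-1 0 -.03 -.25 0 0 0;-1 0 0 -.25 0 0 0;-1 0 0 -.25 0 0 0;-1 0 0 -.25 0 0 0'
python3 -m pendant '-1 0 0 -.2 0 0 0;-1 0 0 -.15 0 0 0;-1 0 0 -.1 0 0 0;-1 0 0 -.1 0 0 0;-1 0 0 0 0 0 0'
python3 -c "
from h import *
st()"
```

```text
time: 5.75
tool_pos: [0.5616, -0.0309, 0.1054]
eef_rot: [0.0, -0.02, 1.0, -0.0]
ft_force: [0.3, 0.6, -4.6]
gripper_width: 0.0188
grasp_force: 62.2
time: 6.25
tool_pos: [0.5606, -0.0295, 0.0387]
eef_rot: [-0.001, -0.021, 1.0, -0.0]
ft_force: [-0.0, 0.2, -4.6]
gripper_width: 0.0187
grasp_force: 62.0
t6.2 pos [ 0.5606 -0.0295  0.0387] ydir 92.42 z [-0.003 -0.    -1.   ] w 0.0187 F [-0.   0.2 -4.6] g 62 q7 1.97
```

```bash

python3 -m pendant '-1 0 0 -.04 0 0 0;-1 0 0 -.04 0 0 0;-1 0 0 -.02 0 0 0;-1 0 0 0 0 0 0;-1 0 0 0 0 0 0'
python3 -c "
from h import *
st()"
```

```text
time: 6.75
tool_pos: [0.5617, -0.029, 0.028]
eef_rot: [0.0, -0.021, 1.0, 0.0]
ft_force: [0.5, -0.4, -4.8]
gripper_width: 0.0188
grasp_force: 62.1
t6.8 pos [ 0.5617 -0.029   0.028 ] ydir 92.46 z [ 0.  0. -1.] w 0.0188 F [ 0.5 -0.4 -4.8] g 62 q7 1.98
```

```bash

python3 -m pendant '-1 0 0 -.015 0 0 0;-1 0 0 0 0 0 0;-1 0 0 -.01 0 0 0;-1 0 0 0 0 0 0;-1 0 0 0 0 0 0'
python3 -c "
from h import *
st()"
```

```text
time: 7.25
tool_pos: [0.5618, -0.0291, 0.025]
eef_rot: [0.0, -0.021, 1.0, 0.0]
ft_force: [-0.3, -0.6, -2.2]
gripper_width: 0.0188
grasp_force: 62.4
t7.2 pos [ 0.5618 -0.0291  0.025 ] ydir 92.45 z [ 0.  0. -1.] w 0.0188 F [-0.3 -0.6 -2.2] g 62 q7 1.99
```

```bash

python3 -m pendant '-1 0 0 -.004 0 0 0;1 0 0 0 0 0 0;1 0 0 0 0 0 0;1 0 0 0 0 0 0;1 0 0 0 0 0 0'
python3 -m pendant '1 0 0 0 0 0 0;1 0 0 .2 0 0 0;1 0 0 .3 0 0 0;1 0 0 .3 0 0 0;1 0 0 .3 0 0 0'
python3 -m pendant '1 0 0 .3 0 0 0;1 0 0 .3 0 0 0;1 0 0 .3 0 0 0;1 0 0 0 0 0 0;1 0 0 0 0 0 0'
python3 - <<'E'
from h import *
st();t=snap('top','t1.png');s=snap('side','s1.png')
a=cv2.resize(t[200:390,410:560],None,fx=2.6,fy=2.6,interpolation=cv2.INTER_CUBIC)
b=cv2.resize(s[270:440,225:440],None,fx=1.86,fy=1.86,interpolation=cv2.INTER_CUBIC)
o=np.zeros((500,800,3),np.uint8);o[:494,:390]=a;o[:b.shape[0],400:400+b.shape[1]]=b;cv2.imwrite('pics/c4.png',o)
E
```

```text
time: 7.75
tool_pos: [0.5618, -0.0291, 0.0244]
eef_rot: [0.0, -0.021, 1.0, -0.0]
ft_force: [-0.9, -0.2, 0.2]
gripper_width: 0.0758
grasp_force: 0.0
time: 8.25
tool_pos: [0.5613, -0.0292, 0.1575]
eef_rot: [-0.0, -0.021, 1.0, -0.0]
ft_force: [0.2, 0.5, -0.1]
gripper_width: 0.0851
grasp_force: 0.0
time: 8.75
tool_pos: [0.5619, -0.0292, 0.265]
eef_rot: [0.001, -0.021, 1.0, 0.0]
ft_force: [-0.5, 1.0, -0.6]
gripper_width: 0.0856
grasp_force: 0.0
t8.8 pos [ 0.5619 -0.0292  0.265 ] ydir 92.44 z [ 0.002  0.    -1.   ] w 0.0856 F [-0.5  1.  -0.6] g 0 q7 1.85
```

View pics/c4.png

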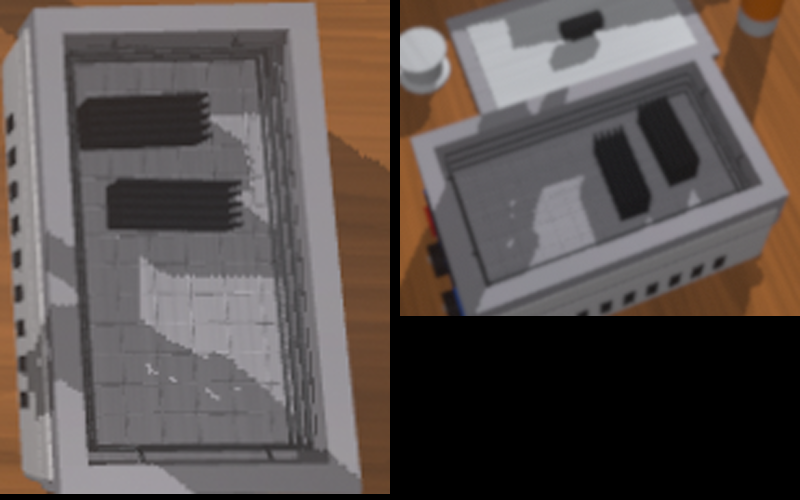

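Sinks A and B are clear in both views, at crop (143,120) and (175,205). I'll use the outline edges at their known heights.

```bash
python3 - <<'E'
from h import *
np.set_printoptions(precision=4,suppress=True)
t=cv2.imread('pics/t1.png')
C=lambda u,v:(410+u/2.6,200+v/2.6)
m=dark(t,65)
for n,b in dict(A=(439,233,493,259),B=(449,265,505,291)).items():
    c,s,r=blob(m,b);print(n,c,s,r[2])
    u0,v0,w,h=s[:4];um=c[0]
    col=[np.where(m[b[1]:b[3],int(u)])[0]+b[1] for u in np.arange(u0+12,u0+w-12,3)]
    top=np.array([onz('top',u,k.min(),.15)[:2] for u,k in zip(np.arange(u0+12,u0+w-12,3),col)])
    bot=np.array([onz('top',u,k.max()+1,.11)[:2] for u,k in zip(np.arange(u0+12,u0+w-12,3),col)])
    print(' +x edge',top.mean(0),' -x edge',bot.mean(0),'slope deg',np.degrees(np.arctan(np.polyfit(top[:,1],top[:,0],1)[0])),np.degrees(np.arctan(np.polyfit(bot[:,1],bot[:,0],1)[0])))
    print(' -y edge',onz('top',u0+w,c[1],.15)[:2],'+y edge',onz('top',u0,c[1],.11)[:2])
# tank inner mouth corners z .165
for p in [(65,35),(289,30),(88,463),(326,462)]:print('mouth',onz('top',*C(*p),.165)[:2])
for p in [(33,9),(316,4),(60,494),(361,492)]:print('outer',onz('top',*C(*p),.165)[:2])
k=blob(dark(t),(340,215,385,250));print('lid knob?',k[0],onz('top',*k[0],.035))
E
```

```text
A [463.8429 246.3829] [439 236  52  22 961] 86.98721313476562
 +x edge [ 0.5855 -0.2523]  -x edge [ 0.5578 -0.2614] slope deg -3.4110934961560893 -3.935250741889511
 -y edge [ 0.5699 -0.2975] +y edge [ 0.5755 -0.216 ]
B [475.2762 278.3668] [451 269  52  20 927] 90.0
 +x edge [ 0.5295 -0.2713]  -x edge [ 0.5009 -0.2811] slope deg -0.3294048594925307 1.0004289829455877
 -y edge [ 0.5146 -0.3158] +y edge [ 0.5176 -0.2364]
mouth [ 0.6229 -0.1989]
mouth [ 0.6294 -0.3465]
mouth [ 0.3465 -0.2085]
mouth [ 0.3517 -0.3558]
outer [ 0.6404 -0.1779]
outer [ 0.6476 -0.3649]
outer [ 0.3273 -0.1906]
outer [ 0.3344 -0.3761]
lid knob? [378.3243 225.7081] [ 0.6286 -0.113   0.035 ]
```

```bash

python3 -m pendant '0 .007 -.17 0 0 0 -.0225;0 .007 -.17 0 0 0 -.0225;0 .007 -.17 0 0 0 -.0225;0 .007 -.17 0 0 0 -.0225;0 .007 -.17 0 0 0 -.0225'
python3 -m pendant '0 .007 -.17 0 0 0 -.0225;0 .007 -.17 0 0 0 -.0225;0 .007 -.17 0 0 0 -.0225;0 .007 -.17 0 0 0 -.0225;0 .007 -.17 0 0 0 -.0225'
python3 -m pendant '0 .007 -.17 0 0 0 -.0225;0 0 0 0 0 0 0;0 0 0 0 0 0 0'
python3 -c "
from h import *
st()"
```

```text
time: 9.35
tool_pos: [0.5648, -0.1314, 0.2623]
eef_rot: [-0.002, 0.329, 0.944, -0.0]
ft_force: [-0.2, 0.0, 0.1]
gripper_width: 0.0425
grasp_force: 0.0
time: 9.85
tool_pos: [0.5693, -0.2332, 0.2621]
eef_rot: [-0.002, 0.635, 0.772, -0.0]
ft_force: [-0.1, -0.0, 0.5]
gripper_width: 0.0426
grasp_force: 0.0
time: 10.15
tool_pos: [0.5702, -0.253, 0.2627]
eef_rot: [-0.001, 0.686, 0.728, -0.0]
ft_force: [0.5, 0.4, -0.1]
gripper_width: 0.0425
grasp_force: 0.0
t10.2 pos [ 0.5702 -0.253   0.2627] ydir 3.43 z [-0.002  0.002 -1.   ] w 0.0425 F [ 0.5  0.4 -0.1] g 0 q7 0.83
```

```bash

python3 -m pendant '0 .0125 -.032 -.2 0 0 0;0 0 0 -.3 0 0 0;0 0 0 -.3 0 0 0;0 0 0 -.15 0 0 0;0 0 0 0 0 0 0'
python3 -m pendant '0 0 0 -.07 0 0 0;0 0 0 -.07 0 0 0;0 0 0 0 0 0 0'
python3 -c "
from h import *
st()
t=capture('top')
o=np.hstack([cv2.resize(t[200:390,410:560],(400,500)),cv2.resize(capture('side')[290:430,290:402],(400,500))]);cv2.imwrite('pics/c5.png',o)"
```

```text
time: 10.65
tool_pos: [0.5711, -0.2531, 0.1463]
eef_rot: [-0.004, 0.685, 0.729, -0.0]
ft_force: [0.1, 0.4, -0.4]
gripper_width: 0.0428
grasp_force: 0.0
time: 10.95
tool_pos: [0.5723, -0.2567, 0.1331]
eef_rot: [-0.0, 0.686, 0.728, 0.0]
ft_force: [0.6, -0.5, -0.2]
gripper_width: 0.0424
grasp_force: 0.0
t10.9 pos [ 0.5723 -0.2567  0.1331] ydir 3.40 z [-0.     0.001 -1.   ] w 0.0424 F [ 0.6 -0.5 -0.2] g 0 q7 0.91
```

View pics/c5.png

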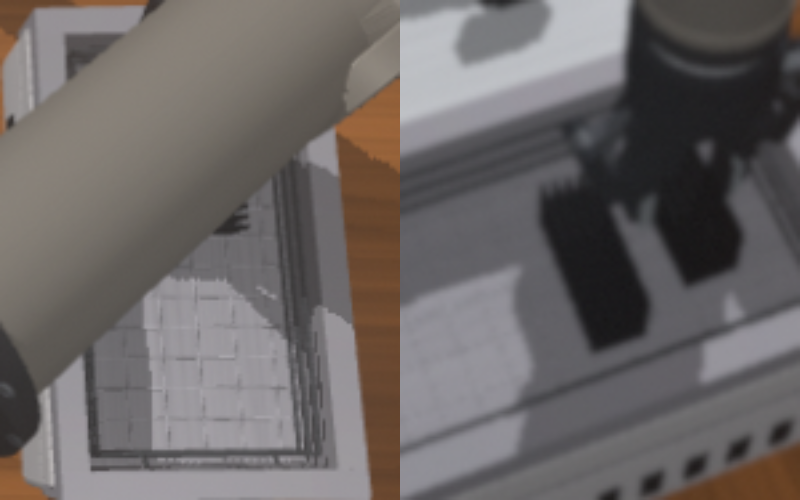

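The fingers straddle sink A. I'll go down 5 mm and close.

```bash

python3 -m pendant '0 0 0 -.04 0 0 0;-1 0 0 0 0 0 0;-1 0 0 0 0 0 0;-1 0 0 0 0 0 0;-1 0 0 0 0 0 0'
python3 -m pendant '-1 0 0 0 0 0 0;-1 0 0 .08 0 0 0;-1 0 0 .2 0 0 0;-1 0 0 .3 0 0 0;-1 0 0 .3 0 0 0'
python3 -c "
from h import *
st()"
```

```text
time: 11.55
tool_pos: [0.5723, -0.2573, 0.1286]
eef_rot: [0.0, 0.686, 0.727, -0.0]
ft_force: [0.0, 1.1, 1.0]
gripper_width: 0.0291
grasp_force: 59.8
time: 12.05
tool_pos: [0.5719, -0.2571, 0.2356]
eef_rot: [-0.0, 0.686, 0.727, -0.0]
ft_force: [1.7, 0.0, -0.4]
gripper_width: 0.0291
grasp_force: 59.7
t12.1 pos [ 0.5719 -0.2571  0.2356] ydir 3.33 z [-0.001  0.    -1.   ] w 0.0291 F [ 1.7  0.  -0.4] g 60 q7 0.85
```

```bash

python3 -m pendant '-1 -.055 .345 .0 0 0 .019;-1 -.055 .345 0 0 0 .019;-1 -.055 .345 0 0 0 .019;-1 -.055 .345 0 0 0 .019;-1 -.055 .345 0 0 0 .019'
python3 -m pendant '-1 -.055 .345 .0 0 0 .019;-1 -.055 .345 0 0 0 .019;-1 -.055 .345 0 0 0 .019;-1 -.055 .345 0 0 0 .019;-1 -.055 .345 0 0 0 .019'
python3 -m pendant '-1 -.055 .345 .0 0 0 .019;-1 -.055 .345 0 0 0 .019;-1 0 0 0 0 0 0;-1 0 0 0 0 0 0;-1 0 0 0 0 0 0'
python3 -c "
from h import *
st()"
```

```text
time: 12.55
tool_pos: [0.5388, -0.0489, 0.2349]
eef_rot: [0.0, 0.44, 0.898, 0.0]
ft_force: [0.4, 0.0, -0.8]
gripper_width: 0.0292
grasp_force: 59.5
time: 13.05
tool_pos: [0.5059, 0.158, 0.2352]
eef_rot: [0.0, 0.156, 0.988, 0.0]
ft_force: [0.9, -1.0, -2.0]
gripper_width: 0.0292
grasp_force: 59.5
time: 13.55
tool_pos: [0.4937, 0.2377, 0.2347]
eef_rot: [0.0, 0.041, 0.999, -0.0]
ft_force: [-0.2, -0.2, -1.7]
gripper_width: 0.0292
grasp_force: 59.6
t13.6 pos [0.4937 0.2377 0.2347] ydir 85.26 z [ 0.001 -0.001 -1.   ] w 0.0292 F [-0.2 -0.2 -1.7] g 60 q7 1.23
```

```bash

python3 -m pendant '-1 0 0 -.2 0 0 0;-1 0 0 -.25 0 0 0;-1 0 0 -.25 0 0 0;-1 0 0 -.2 0 0 0;-1 0 0 -.1 0 0 0'
python3 -m pendant '-1 0 0 0 0 0 0;-1 0 0 0 0 0 0'
python3 -c "
from h import *
st()
o=np.hstack([cv2.resize(capture('top')[190:360,60:250],(400,358)),cv2.resize(capture('side')[110:250,190:346],(400,358))]);cv2.imwrite('pics/c6.png',o)"
```

```text
time: 14.05
tool_pos: [0.4923, 0.2369, 0.1125]
eef_rot: [-0.001, 0.042, 0.999, -0.001]
ft_force: [-0.7, -0.6, -1.3]
gripper_width: 0.0291
grasp_force: 59.6
time: 14.25
tool_pos: [0.4943, 0.2389, 0.1154]
eef_rot: [0.001, 0.041, 0.999, 0.0]
ft_force: [-0.1, 1.3, -1.1]
gripper_width: 0.0292
grasp_force: 59.6
t14.2 pos [0.4943 0.2389 0.1154] ydir 85.33 z [ 0.002  0.001 -1.   ] w 0.0292 F [-0.1  1.3 -1.1] g 60 q7 1.30
```

View pics/c6.png

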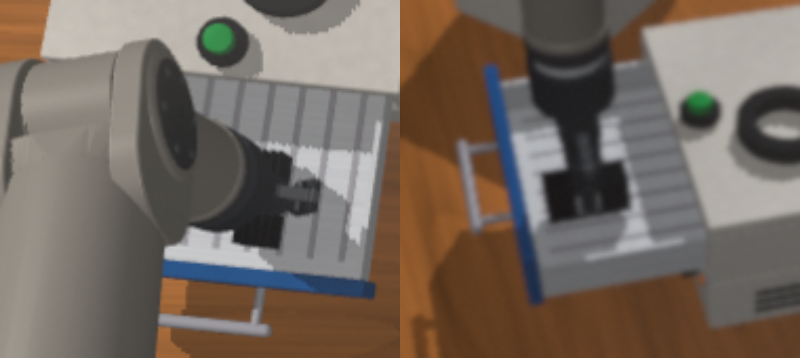

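The sink hangs inside the drawer, clear of the front panel. I'll lower it the last 9 mm.

```bash

python3 -m pendant '-1 0 0 -.03 0 0 0;-1 0 0 -.03 0 0 0;-1 0 0 0 0 0 0;-1 0 0 -.01 0 0 0;-1 0 0 0 0 0 0'
python3 -c "
from h import *
st()"
```

```text
time: 14.85
tool_pos: [0.493, 0.2395, 0.1057]
eef_rot: [-0.0, 0.04, 0.999, -0.0]
ft_force: [-0.8, -1.4, -1.5]
gripper_width: 0.0293
grasp_force: 59.6
t14.8 pos [0.493  0.2395 0.1057] ydir 85.44 z [-0. -0. -1.] w 0.0293 F [-0.8 -1.4 -1.5] g 60 q7 1.30
```

```bash

python3 -m pendant '-1 0 0 -.006 0 0 0;-1 0 0 -.006 0 0 0;-1 0 0 0 0 0 0;-1 0 0 0 0 0 0'
python3 -c "
from h import *
st()"
```

```text
time: 15.25
tool_pos: [0.4939, 0.2395, 0.1055]
eef_rot: [0.001, 0.04, 0.999, 0.0]
ft_force: [-0.6, -0.8, 5.3]
gripper_width: 0.0292
grasp_force: 60.4
t15.2 pos [0.4939 0.2395 0.1055] ydir 85.42 z [ 0.002  0.001 -1.   ] w 0.0292 F [-0.6 -0.8  5.3] g 60 q7 1.30
```

```bash

python3 -m pendant '0 0 0 0 0 0 0;0 0 0 0 0 0 0;0 0 0 0 0 0 0;0 0 0 .1 0 0 0;0 0 0 .3 0 0 0'
python3 -m pendant '0 0 0 .3 0 0 0;0 0 0 .35 0 0 0;0 0 0 0 0 0 0;0 .0146 -.358 0 0 0 -.0198;0 .0146 -.358 0 0 0 -.0198'
python3 -m pendant '0 .0146 -.358 0 0 0 -.0198;0 .0146 -.358 0 0 0 -.0198;0 .0146 -.358 0 0 0 -.0198;0 .0146 -.358 0 0 0 -.0198;0 .0146 -.358 0 0 0 -.0198'
python3 -m pendant '0 .0146 -.358 0 0 0 -.0198;0 .0146 -.358 0 0 0 -.0198;0 .0146 -.358 0 0 0 -.0198;0 .0146 -.358 0 0 0 -.0198;0 .0146 -.358 0 0 0 -.0198'
python3 -m pendant '0 0 0 0 0 0 0;0 0 0 0 0 0 0;0 0 0 0 0 0 0'
python3 -c "
from h import *
st()"
```

```text
time: 15.75
tool_pos: [0.4902, 0.2387, 0.1502]
eef_rot: [-0.003, 0.04, 0.999, -0.002]
ft_force: [0.5, 0.6, -0.8]
gripper_width: 0.0428
grasp_force: 0.0
time: 16.25
tool_pos: [0.4966, 0.1541, 0.2308]
eef_rot: [0.0, 0.164, 0.986, 0.0]
ft_force: [0.2, -0.6, -0.1]
gripper_width: 0.0428
grasp_force: 0.0
time: 16.75
tool_pos: [0.5051, -0.0627, 0.2308]
eef_rot: [0.0, 0.46, 0.888, 0.001]
ft_force: [1.1, -0.6, 0.3]
gripper_width: 0.0428
grasp_force: 0.0
time: 17.25
tool_pos: [0.5142, -0.2773, 0.2305]
eef_rot: [-0.0, 0.709, 0.705, 0.0]
ft_force: [0.5, -0.0, 0.6]
gripper_width: 0.0428
grasp_force: 0.0
time: 17.55
tool_pos: [0.5147, -0.2745, 0.2302]
eef_rot: [-0.001, 0.707, 0.707, 0.001]
ft_force: [-0.1, 0.6, -0.2]
gripper_width: 0.0427
grasp_force: 0.0
t17.6 pos [ 0.5147 -0.2745  0.2302] ydir 0.02 z [ 0.     0.002 -1.   ] w 0.0427 F [-0.1  0.6 -0.2] g 0 q7 0.88
```

```bash

python3 -m pendant '0 .004 -.012 -.2 0 0 0;0 0 0 -.3 0 0 0;0 0 0 -.2 0 0 0;0 0 0 -.1 0 0 0;0 0 0 -.045 0 0 0'
python3 -m pendant '0 0 0 0 0 0 0;0 0 0 0 0 0 0;0 0 0 0 0 0 0'
python3 -c "
from h import *
st()"
```

```text
time: 18.05
tool_pos: [0.515, -0.2753, 0.128]
eef_rot: [-0.001, 0.707, 0.707, 0.0]
ft_force: [-0.9, -0.4, -0.3]
gripper_width: 0.0425
grasp_force: 0.0
time: 18.35
tool_pos: [0.5153, -0.2781, 0.1305]
eef_rot: [0.001, 0.708, 0.707, 0.0]
ft_force: [0.6, 0.3, 0.5]
gripper_width: 0.0428
grasp_force: 0.0
t18.4 pos [ 0.5153 -0.2781  0.1305] ydir -0.09 z [ 0.002 -0.001 -1.   ] w 0.0428 F [0.6 0.3 0.5] g 0 q7 0.94
```

```bash

python3 -m pendant '0 0 0 -.016 0 0 0;-1 0 0 0 0 0 0;-1 0 0 0 0 0 0;-1 0 0 0 0 0 0;-1 0 0 0 0 0 0'
python3 -m pendant '-1 0 0 0 0 0 0;-1 0 0 .08 0 0 0;-1 0 0 .2 0 0 0;-1 0 0 .3 0 0 0;-1 0 0 .3 0 0 0'
python3 -c "
from h import *
st()"
```

```text
time: 18.85
tool_pos: [0.5149, -0.2778, 0.1276]
eef_rot: [0.0, 0.708, 0.706, 0.0]
ft_force: [-0.1, -0.3, 2.9]
gripper_width: 0.029
grasp_force: 59.7
time: 19.35
tool_pos: [0.5138, -0.2768, 0.2331]
eef_rot: [-0.001, 0.708, 0.706, -0.0]
ft_force: [0.4, 0.4, -1.8]
gripper_width: 0.029
grasp_force: 59.3
t19.4 pos [ 0.5138 -0.2768  0.2331] ydir -0.13 z [-0.002  0.001 -1.   ] w 0.0290 F [ 0.4  0.4 -1.8] g 59 q7 0.88
```

```bash

python3 -m pendant '-1 -.0095 .356 0 0 0 .017;-1 -.0095 .356 0 0 0 .017;-1 -.0095 .356 0 0 0 .017;-1 -.0095 .356 0 0 0 .017;-1 -.0095 .356 0 0 0 .017'
python3 -m pendant '-1 -.0095 .356 0 0 0 .017;-1 -.0095 .356 0 0 0 .017;-1 -.0095 .356 0 0 0 .017;-1 -.0095 .356 0 0 0 .017;-1 -.0095 .356 0 0 0 .017'
python3 -m pendant '-1 -.0095 .356 0 0 0 .017;-1 -.0095 .356 0 0 0 .017;-1 -.0095 .356 0 0 0 .017;-1 -.0095 .356 0 0 0 .017;-1 0 0 0 0 0 0'
python3 -m pendant '-1 0 0 0 0 0 0;-1 0 0 0 0 0 0;-1 0 0 0 0 0 0'
python3 -c "
from h import *
st()"
```

```text
time: 19.85
tool_pos: [0.508, -0.062, 0.2325]
eef_rot: [-0.001, 0.494, 0.869, -0.0]
ft_force: [-0.1, 1.0, -1.3]
gripper_width: 0.0289
grasp_force: 59.3
time: 20.35
tool_pos: [0.5023, 0.1513, 0.2327]
eef_rot: [-0.0, 0.248, 0.969, -0.0]
ft_force: [0.9, 0.4, -1.1]
gripper_width: 0.0293
grasp_force: 59.3
time: 20.85
tool_pos: [0.495, 0.3301, 0.2311]
eef_rot: [-0.002, 0.031, 1.0, 0.002]
ft_force: [-0.6, 0.7, -1.8]
gripper_width: 0.0293
grasp_force: 59.5
time: 21.15
tool_pos: [0.4992, 0.3184, 0.2329]
eef_rot: [0.0, 0.04, 0.999, -0.0]
ft_force: [0.3, -0.4, -1.0]
gripper_width: 0.0293
grasp_force: 59.5
t21.1 pos [0.4992 0.3184 0.2329] ydir 85.36 z [ 0.    -0.001 -1.   ] w 0.0293 F [ 0.3 -0.4 -1. ] g 60 q7 1.14
```

Next: down to .112 (−.121), settle, then the slow last steps.

```bash

python3 -m pendant '-1 0 0 -.2 0 0 0;-1 0 0 -.25 0 0 0;-1 0 0 -.25 0 0 0;-1 0 0 -.2 0 0 0;-1 0 0 -.09 0 0 0'
python3 -m pendant '-1 0 0 0 0 0 0;-1 0 0 0 0 0 0;-1 0 0 -.025 0 0 0;-1 0 0 -.02 0 0 0;-1 0 0 0 0 0 0'
python3 -c "
from h import *
st()"
```

```text
time: 21.65
tool_pos: [0.4973, 0.3186, 0.1116]
eef_rot: [-0.002, 0.04, 0.999, -0.001]
ft_force: [-0.1, 0.9, -1.4]
gripper_width: 0.0287
grasp_force: 59.5
time: 22.15
tool_pos: [0.4987, 0.3208, 0.1088]
eef_rot: [0.0, 0.039, 0.999, 0.0]
ft_force: [0.3, -0.7, -1.6]
gripper_width: 0.0294
grasp_force: 59.5
t22.1 pos [0.4987 0.3208 0.1088] ydir 85.58 z [ 0.  0. -1.] w 0.0294 F [ 0.3 -0.7 -1.6] g 60 q7 1.20
```

```bash

python3 -m pendant '-1 0 0 -.02 0 0 0;-1 0 0 -.01 0 0 0;-1 0 0 0 0 0 0;-1 0 0 0 0 0 0'
python3 -c "
from h import *
st()"
```

```text
time: 22.55
tool_pos: [0.4986, 0.3206, 0.1048]
eef_rot: [-0.0, 0.039, 0.999, -0.0]
ft_force: [-0.6, 0.4, -1.4]
gripper_width: 0.0293
grasp_force: 59.6
t22.6 pos [0.4986 0.3206 0.1048] ydir 85.57 z [-0. -0. -1.] w 0.0293 F [-0.6  0.4 -1.4] g 60 q7 1.20
```

```bash

python3 -m pendant '-1 0 0 -.006 0 0 0;-1 0 0 -.004 0 0 0;-1 0 0 0 0 0 0;-1 0 0 0 0 0 0'
python3 -c "
from h import *
st()"
```

```text
time: 22.95
tool_pos: [0.4991, 0.3206, 0.1045]
eef_rot: [0.0, 0.039, 0.999, 0.0]
ft_force: [-1.0, -1.8, 5.4]
gripper_width: 0.029
grasp_force: 60.4
t22.9 pos [0.4991 0.3206 0.1045] ydir 85.57 z [ 0.001  0.001 -1.   ] w 0.0290 F [-1.  -1.8  5.4] g 60 q7 1.21
```

```bash

python3 -m pendant '0 0 0 0 0 0 0;0 0 0 0 0 0 0;0 0 0 0 0 0 0;0 0 0 .1 0 0 0;0 0 0 .3 0 0 0'
python3 -m pendant '0 0 0 .3 0 0 0;0 0 0 .3 0 0 0;-1 -.275 -.047 0 0 0 0;-1 -.275 -.047 0 0 0 0;-1 -.275 -.047 0 0 0 0'
python3 -m pendant '-1 -.275 -.047 0 0 0 0;-1 -.275 -.047 0 0 0 0;-1 0 0 0 0 0 0;-1 0 0 0 0 0 0;-1 0 0 0 0 0 0'
python3 -c "
from h import *
st();t=snap('top','t2.png');s=snap('side','s2.png')
o=np.hstack([cv2.resize(t[150:360,50:260],(400,400)),cv2.resize(s[80:250,190:360],(400,400))]);cv2.imwrite('pics/c7.png',o)"
```

```text
time: 23.45
tool_pos: [0.4958, 0.3196, 0.1491]
eef_rot: [-0.003, 0.039, 0.999, -0.002]
ft_force: [0.2, 0.4, -0.0]
gripper_width: 0.0425
grasp_force: 0.0
time: 23.95
tool_pos: [0.3991, 0.3034, 0.2247]
eef_rot: [0.001, 0.039, 0.999, 0.001]
ft_force: [-1.0, -0.0, 0.3]
gripper_width: 0.0004
grasp_force: 0.0
time: 24.45
tool_pos: [0.3351, 0.2925, 0.2245]
eef_rot: [0.001, 0.039, 0.999, 0.001]
ft_force: [0.2, 0.9, -0.6]
gripper_width: 0.0001
grasp_force: 0.0
t24.4 pos [0.3351 0.2925 0.2245] ydir 85.50 z [ 0.002  0.001 -1.   ] w 0.0001 F [ 0.2  0.9 -0.6] g 0 q7 0.83
```

View pics/c7.png

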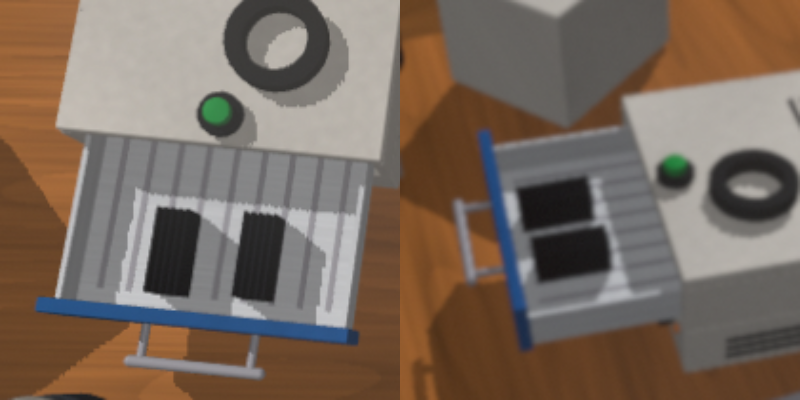

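Both sinks stand upright, fins up, and clear of the walls. I'll lower the closed fingers in front of the handle at z≈.104.

```bash

python3 -m pendant '-1 0 0 -.25 0 0 0;-1 0 0 -.25 0 0 0;-1 0 0 -.25 0 0 0;-1 0 0 -.2 0 0 0;-1 0 0 -.05 0 0 0'
python3 -m pendant '-1 .07 -.006 0 0 0 0;-1 .07 -.006 0 0 0 0;-1 .07 -.006 0 0 0 0;-1 .07 -.006 0 0 0 0;-1 .07 -.006 0 0 0 0'
python3 -m pendant '-1 .06 -.005 0 0 0 0;-1 .06 -.005 0 0 0 0;-1 .06 -.005 0 0 0 0;-1 .06 -.005 0 0 0 0;-1 .06 -.005 0 0 0 0'
python3 -m pendant '-1 .06 -.005 0 0 0 0;-1 .06 -.005 0 0 0 0;-1 .06 -.005 0 0 0 0;-1 .06 -.005 0 0 0 0;-1 .06 -.005 0 0 0 0'
python3 -c "
from h import *
st()"
```

```text
time: 25.05
tool_pos: [0.333, 0.2905, 0.1012]
eef_rot: [-0.001, 0.04, 0.999, -0.003]
ft_force: [-0.6, -2.2, 0.7]
gripper_width: -0.0
grasp_force: 0.0
time: 25.55
tool_pos: [0.3766, 0.2891, 0.1044]
eef_rot: [0.0, 0.039, 0.999, 0.001]
ft_force: [-4.2, 0.8, 2.4]
gripper_width: 0.0001
grasp_force: 1.8
time: 26.05
tool_pos: [0.4121, 0.2859, 0.1037]
eef_rot: [-0.0, 0.039, 0.999, 0.0]
ft_force: [-1.6, 1.1, 1.4]
gripper_width: 0.0002
grasp_force: 0.7
time: 26.55
tool_pos: [0.4482, 0.2829, 0.1036]
eef_rot: [-0.0, 0.039, 0.999, 0.0]
ft_force: [-1.7, 1.3, 1.1]
gripper_width: 0.0
grasp_force: 0.7
t26.6 pos [0.4482 0.2829 0.1036] ydir 85.58 z [-0.  0. -1.] w 0.0000 F [-1.7  1.3  1.1] g 1 q7 1.19
```

```bash

python3 -m pendant '-1 .06 -.005 0 0 0 0;-1 .06 -.005 0 0 0 0;-1 .06 -.005 0 0 0 0;-1 .06 -.005 0 0 0 0;-1 .06 -.005 0 0 0 0'
python3 -m pendant '-1 .04 -.003 0 0 0 0;-1 .04 -.003 0 0 0 0;-1 .03 -.0025 0 0 0 0;-1 .02 -.0016 0 0 0 0;-1 .02 -.0016 0 0 0 0'
python3 -m pendant '-1 .02 -.0016 0 0 0 0;-1 .02 -.0016 0 0 0 0;-1 .02 -.0016 0 0 0 0;-1 .02 -.0016 0 0 0 0;-1 .02 -.0016 0 0 0 0'
python3 -c "
from h import *
st();t=snap('top','t3.png')
b=blob(blue(t),(50,220,270,300));print([onz('top',*p,.142)[:2] for p in cv2.boxPoints(b[2])])"
```

```text
time: 27.05
tool_pos: [0.4842, 0.2798, 0.1037]
eef_rot: [-0.0, 0.039, 0.999, 0.0]
ft_force: [-1.6, 1.2, -0.1]
gripper_width: -0.0001
grasp_force: 0.7
time: 27.55
tool_pos: [0.5017, 0.278, 0.1037]
eef_rot: [-0.0, 0.039, 0.999, -0.0]
ft_force: [-0.8, -0.9, 0.4]
gripper_width: -0.0003
grasp_force: 0.6
time: 28.05
tool_pos: [0.5137, 0.2773, 0.1036]
eef_rot: [-0.0, 0.039, 0.999, -0.0]
ft_force: [-2.0, -0.9, 0.7]
gripper_width: 0.0
grasp_force: 0.6
t28.1 pos [0.5137 0.2773 0.1036] ydir 85.57 z [-0. -0. -1.] w 0.0000 F [-2.  -0.9  0.7] g 1 q7 1.28
[array([0.56878907, 0.31823651]), array([0.58133936, 0.31809577]), array([0.56659582, 0.13515513]), array([0.55410399, 0.13575219])]
```

Still at friction level, so the catch hasn't been reached. I'll go on slowly.

```bash

python3 -m pendant '-1 .02 -.0016 0 0 0 0;-1 .02 -.0016 0 0 0 0;-1 .02 -.0016 0 0 0 0;-1 .02 -.0016 0 0 0 0;-1 0 0 0 0 0 0'
python3 -m pendant '-1 .02 -.0016 0 0 0 0;-1 .02 -.0016 0 0 0 0;-1 .02 -.0016 0 0 0 0;-1 0 0 0 0 0 0'
python3 -c "
from h import *
st()"
```

```text
time: 28.6
tool_pos: [0.522, 0.2769, 0.1034]
eef_rot: [-0.001, 0.038, 0.999, -0.0]
ft_force: [-3.7, -0.5, 0.6]
gripper_width: -0.0
grasp_force: 1.6
time: 29.0
tool_pos: [0.5283, 0.2765, 0.1033]
eef_rot: [-0.003, 0.038, 0.999, -0.0]
ft_force: [-8.1, 0.2, 3.9]
gripper_width: -0.0
grasp_force: 3.9
t29.0 pos [0.5283 0.2765 0.1033] ydir 85.60 z [-0.005  0.    -1.   ] w -0.0000 F [-8.1  0.2  3.9] g 4 q7 1.30
```

In the catch now (8 N).

```bash

python3 -m pendant '-1 .02 -.0016 0 0 0 0;-1 .02 -.0016 0 0 0 0;-1 0 0 0 0 0 0'
python3 -m pendant '-1 .02 -.0016 0 0 0 0;-1 .02 -.0016 0 0 0 0;-1 0 0 0 0 0 0'
python3 -c "
from h import *
st()"
```

```text
time: 29.3
tool_pos: [0.5284, 0.2765, 0.1032]
eef_rot: [-0.008, 0.038, 0.999, -0.0]
ft_force: [-16.9, -1.3, 12.0]
gripper_width: -0.0002
grasp_force: 8.5
time: 29.6
tool_pos: [0.5285, 0.2768, 0.1028]
eef_rot: [-0.013, 0.037, 0.999, -0.0]
ft_force: [-24.5, -0.8, 14.9]
gripper_width: -0.0003
grasp_force: 12.5
t29.6 pos [0.5285 0.2768 0.1028] ydir 85.75 z [-0.026  0.    -1.   ] w -0.0003 F [-24.5  -0.8  14.9] g 12 q7 1.30
```

The motion has stopped while the force keeps rising, so this is a stop. I'll back off and check whether the drawer is home.

```bash

python3 -m pendant '-1 -.08 .0064 0 0 0 0;-1 -.1 .008 0 0 0 0;-1 -.3 .024 0 0 0 0;-1 -.4 .03 0 0 0 0;-1 -.4 .03 0 0 0 0'
python3 -m pendant '-1 0 0 0 0 0 0;-1 0 0 0 0 0 0'
python3 -c "
from h import *
st();t=snap('top','t4.png');s=snap('side','s4.png')
b=blob(blue(t),(50,220,270,300));print([onz('top',*p,.142)[:2] for p in cv2.boxPoints(b[2])])
o=np.hstack([cv2.resize(t[150:310,70:270],(400,320)),cv2.resize(s[100:260,220:420],(400,320))]);cv2.imwrite('pics/c8.png',o)"
```

```text
time: 30.1
tool_pos: [0.3878, 0.2876, 0.1042]
eef_rot: [0.003, 0.04, 0.999, 0.001]
ft_force: [-0.8, 0.8, 0.6]
gripper_width: -0.0001
grasp_force: 0.0
time: 30.3
tool_pos: [0.3871, 0.2883, 0.1043]
eef_rot: [0.002, 0.038, 0.999, 0.001]
ft_force: [1.1, 0.5, 0.3]
gripper_width: 0.0001
grasp_force: 0.0
t30.3 pos [0.3871 0.2883 0.1043] ydir 85.69 z [ 0.003  0.002 -1.   ] w 0.0001 F [1.1 0.5 0.3] g 0 q7 1.09
[array([0.59127044, 0.41452495]), array([0.60151512, 0.4145941 ]), array([0.57874032, 0.13510386]), array([0.56855644, 0.13559864])]
```

View pics/c8.png

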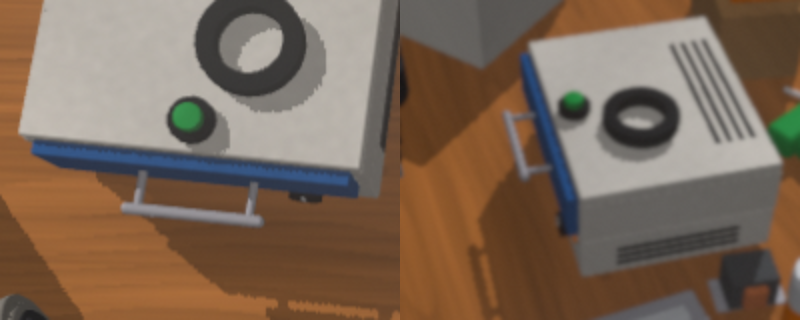

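The drawer panel is seated against the box and stands proud by exactly its own 14 mm thickness, so it is home. Next is the start button, at (.6227,.2736) with its top at about z=.167.

```bash

python3 -m pendant '-1 0 0 .35 0 0 0;-1 0 0 .35 0 0 0;-1 0 0 .35 0 0 0;-1 .327 -.02 0 0 0 0;-1 .327 -.02 0 0 0 0'
python3 -m pendant '-1 .327 -.02 0 0 0 0;-1 .327 -.02 0 0 0 0;-1 .327 -.02 0 0 0 0;-1 .327 -.02 0 0 0 0;-1 0 0 0 0 0 0'
python3 -m pendant '-1 0 0 -.15 0 0 0;-1 0 0 -.12 0 0 0;-1 0 0 -.1 0 0 0;-1 0 0 0 0 0 0'
python3 -c "
from h import *
st()"
```

```text
time: 30.9
tool_pos: [0.4687, 0.2836, 0.2328]
eef_rot: [0.003, 0.038, 0.999, 0.002]
ft_force: [0.1, 0.2, 0.1]
gripper_width: 0.0001
grasp_force: 0.0
time: 31.4
tool_pos: [0.6286, 0.2674, 0.227]
eef_rot: [0.002, 0.042, 0.999, -0.003]
ft_force: [-0.9, -0.9, -0.0]
gripper_width: 0.0002
grasp_force: 0.0
time: 31.8
tool_pos: [0.6208, 0.2725, 0.1831]
eef_rot: [-0.002, 0.039, 0.999, -0.001]
ft_force: [-0.4, 0.6, 0.5]
gripper_width: 0.0
grasp_force: 0.0
t31.8 pos [0.6208 0.2725 0.1831] ydir 85.56 z [-0.003 -0.001 -1.   ] w 0.0000 F [-0.4  0.6  0.5] g 0 q7 1.34
```

```bash

python3 -m pendant '-1 .01 .006 -.03 0 0 0;-1 0 0 -.02 0 0 0;-1 0 0 -.02 0 0 0;-1 0 0 0 0 0 0'
python3 -m pendant '-1 0 0 -.02 0 0 0;-1 0 0 -.02 0 0 0;-1 0 0 0 0 0 0'
python3 -c "
from h import *
st()"
```

```text
time: 32.2
tool_pos: [0.6235, 0.2738, 0.1779]
eef_rot: [0.001, 0.038, 0.999, 0.001]
ft_force: [-0.7, 0.1, 3.5]
gripper_width: -0.0
grasp_force: 1.9
time: 32.5
tool_pos: [0.6235, 0.2738, 0.1761]
eef_rot: [0.001, 0.038, 0.999, 0.001]
ft_force: [-5.3, -1.8, 15.0]
gripper_width: 0.0002
grasp_force: 7.3
t32.5 pos [0.6235 0.2738 0.1761] ydir 85.61 z [ 0.003  0.002 -1.   ] w 0.0002 F [-5.3 -1.8 15. ] g 7 q7 1.35
```

```bash

python3 -m pendant '-1 0 0 -.008 0 0 0;-1 0 0 0 0 0 0;-1 0 0 0 0 0 0'
python3 -c "
from h import *
st();cv2.imwrite('pics/c9.png',np.hstack([cv2.resize(capture('top')[170:250,110:220],(440,320)),cv2.resize(capture('side')[120:180,270:345],(360,320))]))"
```

```text
time: 32.8
tool_pos: [0.6235, 0.2738, 0.176]
eef_rot: [0.001, 0.038, 0.999, 0.001]
ft_force: [-5.5, -1.0, 17.0]
gripper_width: 0.0001
grasp_force: 8.6
t32.8 pos [0.6235 0.2738 0.176 ] ydir 85.62 z [ 0.003  0.003 -1.   ] w 0.0001 F [-5.5 -1.  17. ] g 9 q7 1.35
```

View pics/c9.png

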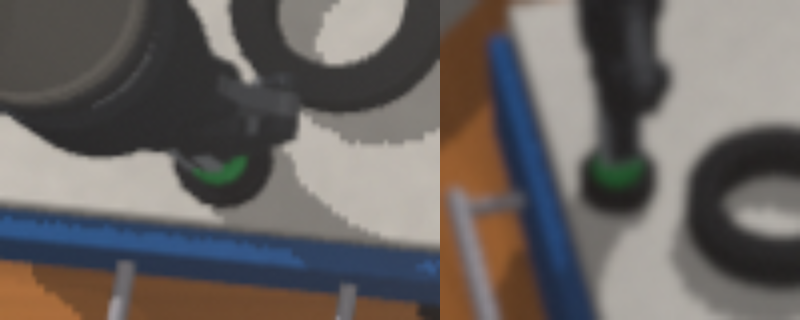

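The tips are on the button. To confirm it was really depressed, I'll raise slowly and watch how the force fades.

```bash

for i in 1; do python3 -m pendant '-1 0 0 .03 0 0 0;-1 0 0 .015 0 0 0;-1 0 0 0 0 0 0;-1 0 0 0 0 0 0' | grep -E 'pos|ft_f'; done
python3 -m pendant '-1 0 0 .015 0 0 0;-1 0 0 0 0 0 0;-1 0 0 0 0 0 0'| grep -E 'pos|ft_f'
python3 -m pendant '-1 0 0 .015 0 0 0;-1 0 0 0 0 0 0;-1 0 0 0 0 0 0'| grep -E 'pos|ft_f'
python3 -m pendant '-1 0 0 .015 0 0 0;-1 0 0 0 0 0 0;-1 0 0 0 0 0 0'| grep -E 'pos|ft_f'
python3 -m pendant '-1 0 0 .015 0 0 0;-1 0 0 0 0 0 0;-1 0 0 0 0 0 0'| grep -E 'pos|ft_f'
python3 -m pendant '-1 0 0 .025 0 0 0;-1 0 0 0 0 0 0;-1 0 0 0 0 0 0'| grep -E 'pos|ft_f'
```

```text
tool_pos: [0.6234, 0.2738, 0.1767]
ft_force: [0.0, 0.0, 4.6]
tool_pos: [0.6234, 0.2738, 0.1783]
ft_force: [1.0, 1.3, 3.1]
tool_pos: [0.6231, 0.2736, 0.18]
ft_force: [1.7, 0.8, 2.3]
tool_pos: [0.6228, 0.2733, 0.1816]
ft_force: [0.5, 0.5, 3.0]
tool_pos: [0.6226, 0.273, 0.1831]
ft_force: [-1.0, 0.3, 0.1]
tool_pos: [0.6231, 0.2734, 0.1868]
ft_force: [-0.5, -0.7, -0.8]
```

The force fades over about 6 mm, so the button was fully pressed. Next I'll lift and re-locate the lid.

```bash

python3 -m pendant '1 0 0 .3 0 0 0;1 0 0 .3 0 0 0;1 -.2 .1 0 0 0 0;1 -.2 .1 0 0 0 0;1 0 0 0 0 0 0'
python3 -c "
from h import *
st();t=snap('top','t5.png');s=snap('side','s5.png')
o=np.hstack([cv2.resize(t[130:390,200:400],(400,520)),cv2.resize(s[200:330,220:430],(400,248)) if 0 else cv2.resize(s[190:450,220:420],(400,520))]);cv2.imwrite('pics/c10.png',o)"
```

```text
time: 35.3
tool_pos: [0.5719, 0.3016, 0.2592]
eef_rot: [-0.001, 0.036, 0.999, 0.002]
ft_force: [-0.5, 0.3, -0.2]
gripper_width: 0.0721
grasp_force: 0.0
t35.3 pos [0.5719 0.3016 0.2592] ydir 85.92 z [-0.003  0.004 -1.   ] w 0.0721 F [-0.5  0.3 -0.2] g 0 q7 1.26
```

View pics/c10.png

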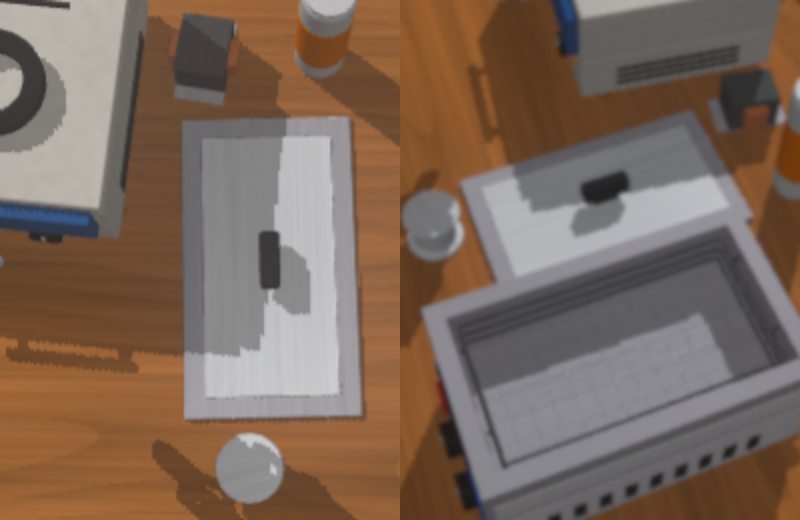

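The lid lies flat on the bench, clear of the solder spool. Its outer corners are at crop (182,122), (350,117), (185,418) and (361,413), and the knob is at (269,260). Computing its pose.

```bash
python3 - <<'E'
from h import *
np.set_printoptions(precision=4,suppress=True)
t=cv2.imread('pics/t5.png');s=cv2.imread('pics/s5.png')
C=lambda u,v:(200+u/2,130+v/2)
P=np.array([onz('top',*C(*p),.006)[:2] for p in [(182,122),(350,117),(185,418),(361,413)]]);print(P,P.mean(0))
print('yaw',[np.degrees(np.arctan2(*(a-b)[::-1])) for a,b in((P[0],P[2]),(P[1],P[3]))])
I=np.array([onz('top',*C(*p),.006)[:2] for p in [(202,137),(330,136),(205,397),(340,393)]]);print('bright',I.mean(0),[np.degrees(np.arctan2(*(a-b)[::-1])) for a,b in((I[0],I[2]),(I[1],I[3]))])
k=blob(dark(t),(325,240,345,280));ks=blob(dark(s),(308,270,340,296))
print(k,ks[:2],tri(('top',*k[0]),('side',*ks[0])),onz('top',*k[0],.037))
bp=cv2.boxPoints(k[2]);print([onz('top',*p,.04)[:2] for p in bp])
E
```

```text
[[ 0.7043  0.064 ]
 [ 0.7133 -0.1085]
 [ 0.4052  0.0506]
 [ 0.4142 -0.1206]] [ 0.5593 -0.0286]
yaw [np.float64(2.5646230260802527), np.float64(2.332961298025345)]
bright [ 0.5601 -0.0284] [np.float64(2.4384536195168356), np.float64(2.6415615380014605)]
(array([334.3858, 259.7528]), array([330, 246,  10,  28, 267], dtype=int32), ((334.5, 259.5), (27.0, 9.0), 90.0)) (array([322.0789, 283.5865]), array([310, 276,  25,  16, 266], dtype=int32)) [ 0.5605 -0.0278  0.0245] [ 0.5583 -0.0277  0.037 ]
[array([ 0.5848, -0.0185]), array([ 0.5852, -0.0361]), array([ 0.5321, -0.037 ]), array([ 0.5317, -0.0196])]
```

The lid hasn't moved: it is at (.5595,-.0287) with yaw 2.45°. I'll fetch it.

```bash

python3 -m pendant '1 -.0115 -.306 0 0 0 .002;1 -.0115 -.306 0 0 0 .002;1 -.0115 -.306 0 0 0 .002;1 -.0115 -.306 0 0 0 .002;1 -.0115 -.306 0 0 0 .002'
python3 -m pendant '1 -.0115 -.306 0 0 0 .002;1 -.0115 -.306 0 0 0 .002;1 -.0115 -.306 0 0 0 .002;1 -.0115 -.306 0 0 0 .002;1 0 0 0 0 0 0'
python3 -m pendant '1 0 0 0 0 0 0;1 0 0 0 0 0 0;1 0 0 0 0 0 0'
python3 -c "
from h import *
st()"
```

```text
time: 35.9
tool_pos: [0.5686, 0.1107, 0.2587]
eef_rot: [0.0, 0.008, 1.0, -0.001]
ft_force: [0.4, -0.1, 0.1]
gripper_width: 0.0854
grasp_force: 0.0
time: 36.4
tool_pos: [0.5615, -0.0435, 0.2596]
eef_rot: [0.0, -0.011, 1.0, -0.003]
ft_force: [-0.4, -0.2, 0.8]
gripper_width: 0.0853
grasp_force: 0.0
time: 36.7
tool_pos: [0.563, -0.0316, 0.2584]
eef_rot: [-0.0, -0.019, 1.0, 0.0]
ft_force: [0.0, 0.5, -0.2]
gripper_width: 0.0855
grasp_force: 0.0
t36.7 pos [ 0.563  -0.0316  0.2584] ydir 92.18 z [-0.  0. -1.] w 0.0855 F [ 0.   0.5 -0.2] g 0 q7 1.89
```

Next: delta (−.0035, +.0027), down .2334 to .025.

```bash

python3 -m pendant '1 -.029 .022 -.3 0 0 .0008;1 0 0 -.35 0 0 0;1 0 0 -.35 0 0 0;1 0 0 -.35 0 0 0;1 0 0 -.3 0 0 0'
python3 -m pendant '1 0 0 -.2 0 0 0;1 0 0 -.07 0 0 0;1 0 0 0 0 0 0;1 0 0 0 0 0 0;1 0 0 0 0 0 0'
python3 -c "
from h import *
st()"
```

```text
time: 37.2
tool_pos: [0.5586, -0.0286, 0.0584]
eef_rot: [-0.001, -0.022, 1.0, 0.0]
ft_force: [-0.2, 0.9, 0.4]
gripper_width: 0.0856
grasp_force: 0.0
time: 37.7
tool_pos: [0.5608, -0.0304, 0.0301]
eef_rot: [0.002, -0.021, 1.0, -0.0]
ft_force: [-0.3, -0.6, -0.2]
gripper_width: 0.0852
grasp_force: 0.0
t37.7 pos [ 0.5608 -0.0304  0.0301] ydir 92.37 z [ 0.004  0.    -1.   ] w 0.0852 F [-0.3 -0.6 -0.2] g 0 q7 2.04
```

```bash

python3 -m pendant '1 -.01 .01 -.04 0 0 0;1 0 0 0 0 0 0;1 0 0 0 0 0 0;-1 0 0 0 0 0 0;-1 0 0 0 0 0 0'
python3 -m pendant '-1 0 0 0 0 0 0;-1 0 0 0 0 0 0;-1 0 0 0 0 0 0;-1 0 0 0 0 0 0;-1 0 0 0 0 0 0'
python3 -c "
from h import *
st()"
```

```text
time: 38.2
tool_pos: [0.5581, -0.0292, 0.0237]
eef_rot: [0.0, -0.02, 1.0, -0.0]
ft_force: [0.2, 0.5, 0.1]
gripper_width: 0.0587
grasp_force: 0.0
time: 38.7
tool_pos: [0.5582, -0.0294, 0.0237]
eef_rot: [0.0, -0.02, 1.0, -0.0]
ft_force: [0.4, -0.2, 1.4]
gripper_width: 0.0185
grasp_force: 61.5
t38.7 pos [ 0.5582 -0.0294  0.0237] ydir 92.33 z [ 0. -0. -1.] w 0.0185 F [ 0.4 -0.2  1.4] g 62 q7 2.04
```

```bash

python3 -m pendant '-1 0 0 .1 0 0 0;-1 0 0 .2 0 0 0;-1 0 0 .3 0 0 0;-1 0 0 .3 0 0 0;-1 0 0 .3 0 0 0'
python3 -m pendant '-1 0 0 .3 0 0 0;-1 0 0 .3 0 0 0;-1 0 0 .05 0 0 0;-1 0 0 0 0 0 0;-1 0 0 0 0 0 0'
python3 -m pendant '-1 -.075 -.258 0 0 0 0;-1 -.075 -.258 0 0 0 0;-1 -.075 -.258 0 0 0 0;-1 -.075 -.258 0 0 0 0;-1 -.075 -.258 0 0 0 0'
python3 -m pendant '-1 -.075 -.258 0 0 0 0;-1 -.075 -.258 0 0 0 0;-1 -.075 -.258 0 0 0 0;-1 0 0 0 0 0 0;-1 0 0 0 0 0 0'
python3 -m pendant '-1 0 0 0 0 0 0;-1 0 0 0 0 0 0'
python3 -c "
from h import *
st()"
```

```text
time: 39.2
tool_pos: [0.5567, -0.0289, 0.1684]
eef_rot: [-0.001, -0.02, 1.0, 0.0]
ft_force: [1.4, 1.3, -4.7]
gripper_width: 0.0189
grasp_force: 60.6
time: 39.7
tool_pos: [0.5564, -0.0286, 0.2433]
eef_rot: [-0.002, -0.02, 1.0, 0.0]
ft_force: [0.2, 0.8, -5.3]
gripper_width: 0.019
grasp_force: 60.8
time: 40.2
tool_pos: [0.511, -0.1842, 0.2428]
eef_rot: [-0.003, -0.02, 1.0, 0.001]
ft_force: [0.9, 0.4, -3.8]
gripper_width: 0.0189
grasp_force: 60.7
time: 40.7
tool_pos: [0.4841, -0.2771, 0.2432]
eef_rot: [-0.002, -0.019, 1.0, 0.001]
ft_force: [0.2, -0.1, -4.5]
gripper_width: 0.0186
grasp_force: 60.7
time: 40.9
tool_pos: [0.4864, -0.2749, 0.2444]
eef_rot: [-0.001, -0.022, 1.0, 0.001]
ft_force: [0.5, -0.1, -5.6]
gripper_width: 0.0187
grasp_force: 60.7
t40.9 pos [ 0.4864 -0.2749  0.2444] ydir 92.50 z [-0.002  0.002 -1.   ] w 0.0187 F [ 0.5 -0.1 -5.6] g 61 q7 2.38
```

Next: down to about .195 with small corrections, then settle.

```bash

python3 -m pendant '-1 0 -.021 -.1 0 0 -.001;-1 0 0 -.15 0 0 0;-1 0 0 -.1 0 0 0;-1 0 0 -.06 0 0 0;-1 0 0 0 0 0 0'
python3 -m pendant '-1 0 0 0 0 0 0;-1 0 0 0 0 0 0;-1 0 0 0 0 0 0'
python3 -c "
from h import *
st()"
```

```text
time: 41.4
tool_pos: [0.4854, -0.2785, 0.1948]
eef_rot: [-0.001, -0.017, 1.0, 0.001]
ft_force: [-0.3, 0.8, -4.4]
gripper_width: 0.0189
grasp_force: 60.6
time: 41.7
tool_pos: [0.4864, -0.2798, 0.1971]
eef_rot: [0.001, -0.017, 1.0, -0.0]
ft_force: [-0.0, 1.0, -4.0]
gripper_width: 0.0189
grasp_force: 60.6
t41.7 pos [ 0.4864 -0.2798  0.1971] ydir 91.98 z [ 0.001 -0.001 -1.   ] w 0.0189 F [-0.  1. -4.] g 61 q7 2.41
```

```bash

python3 -m pendant '-1 0 .019 -.03 0 0 0;-1 0 0 -.02 0 0 0;-1 0 0 0 0 0 0;-1 0 0 0 0 0 0;-1 0 0 0 0 0 0'
python3 -c "
from h import *
st()"
```

```text
time: 42.2
tool_pos: [0.486, -0.2772, 0.1904]
eef_rot: [0.0, -0.017, 1.0, -0.0]
ft_force: [-0.1, -0.6, -4.3]
gripper_width: 0.0187
grasp_force: 60.7
t42.2 pos [ 0.486  -0.2772  0.1904] ydir 91.98 z [ 0. -0. -1.] w 0.0187 F [-0.1 -0.6 -4.3] g 61 q7 2.41
```

```bash

python3 -m pendant '-1 0 0 -.009 0 0 0;-1 0 0 -.006 0 0 0;-1 0 0 0 0 0 0;-1 0 0 0 0 0 0'
python3 -c "
from h import *
st()"
```

```text
time: 42.6
tool_pos: [0.4861, -0.2772, 0.1888]
eef_rot: [0.0, -0.017, 1.0, -0.0]
ft_force: [-1.0, -0.2, -2.3]
gripper_width: 0.019
grasp_force: 61.0
t42.6 pos [ 0.4861 -0.2772  0.1888] ydir 91.98 z [ 0. -0. -1.] w 0.0190 F [-1.  -0.2 -2.3] g 61 q7 2.41
```

```bash

python3 -m pendant '-1 0 0 -.004 0 0 0;-1 0 0 0 0 0 0;1 0 0 0 0 0 0;1 0 0 0 0 0 0;1 0 0 0 0 0 0'
python3 -m pendant '1 0 0 0 0 0 0;1 0 0 0 0 0 0;1 0 0 .15 0 0 0;1 0 0 .3 0 0 0;1 0 0 .3 0 0 0'
python3 -m pendant '1 -.05 .35 0 0 0 0;1 -.05 .35 0 0 0 0;1 -.05 .35 0 0 0 0;1 -.05 .35 0 0 0 0;1 -.05 .35 0 0 0 0'
python3 -m pendant '1 -.05 .35 0 0 0 0;1 -.05 .35 0 0 0 0;1 -.05 .35 0 0 0 0;1 0 0 0 0 0 0;1 0 0 0 0 0 0'
python3 -c "
from h import *
st();t=snap('top','t6.png');s=snap('side','s6.png')
o=np.zeros((590,800,3),np.uint8);o[:588,:448]=cv2.resize(t[190:400,400:560],None,fx=2.8,fy=2.8,interpolation=cv2.INTER_CUBIC);b=cv2.resize(s,(352,264));o[:264,448:]=b;b=cv2.resize(t,(352,264));o[270:534,448:]=b;cv2.imwrite('pics/c11.png',o)"
```

```text
time: 43.1
tool_pos: [0.4863, -0.2774, 0.1883]
eef_rot: [0.0, -0.017, 1.0, -0.0]
ft_force: [0.5, -0.2, -0.7]
gripper_width: 0.0619
grasp_force: 0.0
time: 43.6
tool_pos: [0.4855, -0.2767, 0.2785]
eef_rot: [-0.001, -0.017, 1.0, 0.0]
ft_force: [1.2, -0.7, 0.4]
gripper_width: 0.085
grasp_force: 0.0
time: 44.1
tool_pos: [0.4555, -0.0656, 0.2781]
eef_rot: [0.0, -0.017, 1.0, 0.0]
ft_force: [0.4, -0.1, 0.1]
gripper_width: 0.0855
grasp_force: 0.0
time: 44.6
tool_pos: [0.4378, 0.0598, 0.278]
eef_rot: [0.0, -0.019, 1.0, -0.0]
ft_force: [-0.3, -2.3, -0.4]
gripper_width: 0.0854
grasp_force: 0.0
t44.6 pos [0.4378 0.0598 0.278 ] ydir 92.16 z [ 0. -0. -1.] w 0.0854 F [-0.3 -2.3 -0.4] g 0 q7 1.49
```

View pics/c11.png

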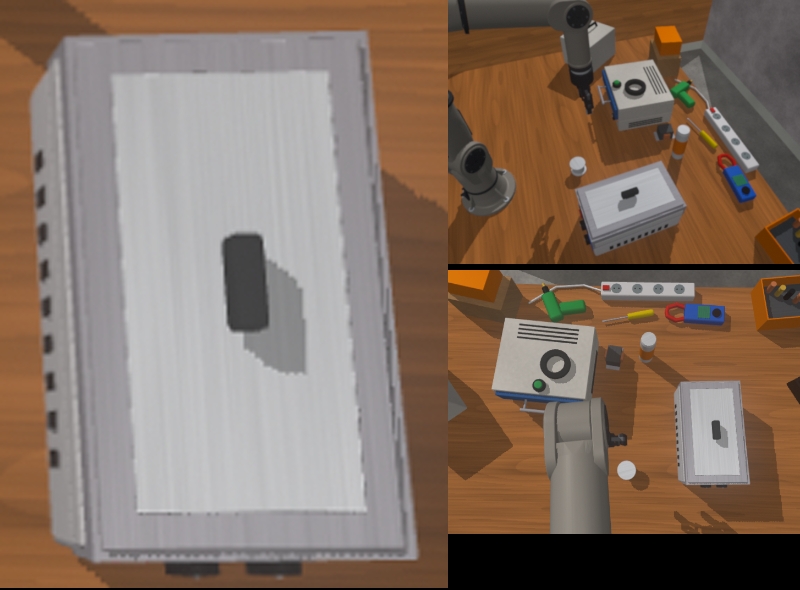

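The lid sits squarely on the rim: its bright-field centre is at about (.488,-.277), against the mouth centre at (.4876,-.2774). The drawer is home, the bystanders are in place and the robot is clear, so I'll hand the job in.

```bash
python3 -c "
from h import *
print(order.finish_job())"
```

```text
the job is handed in; nothing more can be done
None
```

I handed the job in at about 45 s: both heat sinks (only two were in the basket) stand fins up in the closed drawer, the start button was pressed fully, the lid is back squarely on the cleaner, and nothing else on the bench was moved.

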